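Refit the spring on a board-support post

ROBOT

A 6-joint arm with a two-finger parallel gripper is mounted at the origin on the work surface. World frame = base frame: x ahead of the robot, y to its left, z up, the work surface at z = 0. Lengths are in m, angles in rad, forces in N, time in s.
With the tool pointing down it reaches from about 0.25 to 0.775 m from the base axis. Payload 8.9 kg.
Tool frame: the origin (TCP) lies midway between the tips of the shut fingers; the grasp point (between the pads) lies 19 mm behind it; z points along the fingers, y is the direction in which the jaws open and shut (so a half turn about z gives the same grasp; the last joint's range is limited). The gripper opens to 85 mm and grips with 20 to 120 N. Pads are 22 mm wide; open, the fingers measure 114 mm over their backs; the gripper's body (76 mm by 85 mm) begins 54 mm behind the grasp point. The pads swing forward as they close: fully open they stand 13 mm farther back than shut.
Start: joints at [1.032, 0.291, -0.153, 1.127, 0, 1.431], TCP at [0.204, 0.484, 0.231] pointing down, gripper open.
Joint ranges: [-2.52, 2.52], [-0.91, 1.74], [-1.3, 1.37], [-1.96, 2.02], [-1.52, 1.47], [-3.14, 3.14]. Speed limits (rad/s): [2.22, 2.22, 2.79, 3.14, 3.14, 3.14].

INTERFACE

Orientations are given as a unit quaternion [w, x, y, z].
In Python, from cell import arm, get_image, camera_model, models gives the robot as it stands.
- The arm moves only by the tool play_rows, never from a script. Its argument "series" is text: rows parted by semicolons, each of 7 numbers parted by spaces: the shift along the tool's x, y, z in units of 2 cm (1.0 is 2 cm), then the turn, a rotation vector about the tool's x, y, z in units of 60 degrees (1.0 is 60 degrees), then the opening, from -1 (shut) to 1 (fully open). In form: dx dy dz wx wy wz claw; .... A call has 1 to 8 rows; each row shifts and turns the commanded pose from where the row before left it, along the tool's axes as they then stand; what a row does not reach is not made up. A row lasts 1/12 s, in which the tool goes at most 41.7 mm and 7.16 degrees, less where a joint would pass 70% of its speed; a pose out of reach is approached as far as the arm can. A call with a number of a shift or a turn outside -1 to 1 is refused whole. A call with a gripper value outside its range is refused whole. The fingers move at their own pace and stop on an object; "newtons" is the grip in N (left out, the last holds). Time passes only in rows, so rows that do not move let the fingers close. It gives the time, the measured TCP pose, the force and the opening at its end, in the units of the state.
- arm.get_obs(): the state, without advancing time (a new reading comes with each control period).
- get_image(name): name is "side" or "top" or "wrist"; returns (picture, depth): 420x560x3 uint8, red, green, blue; 420x560 float32, m along the optical axis (not along the pixel's ray), 0 where there is no reading.
- camera_model(name): a dict with "fx", "fy", "cx", "cy" (pixels), "world_to_cam" (4x4, takes a point from world to camera coordinates); the wrist camera has in their place "T_tool_cam" (4x4, takes a point from camera to tool coordinates, whose origin is the TCP and whose axes are the flange's). Camera axes: x right, y down, z forward; pixel columns grow to the right and rows downward; lengths in m; the calibration is good to about 2 mm. A picture is of the moment at which its call begins: read the wrist's pose just before it. camera_model takes no time and is no camera call.
- arm.sign_off(): hands the job in, once; it reports no verdict.
Trained networks look in the newest picture that a camera, given by its name, has taken for a name from the list of things; names that differ only in an ending like _2 or _b are one class to them, and where a whole thing is asked for, a point or a joint stands for the part that bears it (a point fixed in the world has none). Each returns a list of dicts, best first, with "p" (0 to 1); they miss things now and then, are a little off and sometimes report something else, mostly with a low value. They report only what shows in the picture. A call takes as long as a camera call. They do not tell look-alikes from the thing itself.
- models.find_in(camera, query): "point" ([x, y, z] in m, in world coordinates, good to about 4 mm: the middle of the surface that is visible of it).
- models.spot_point(camera, query): "point" ([x, y, z] in m, in world coordinates, good to about 4 mm: a listed point, or the origin of a listed thing).
The state is a dict: "clock": time; "joint_positions": joint angles; "qd": joint speeds; "effort": joint torques, N m; "position": TCP position; "orientation": TCP orientation; "ft_force": force on the tool from outside, world axes, zero at the start; "torque": the same for the moment, N m; "finger_gap": finger opening in m.
Only numpy, scipy, OpenCV 4.12 (cv2) and the standard library are available. Lean on these libraries where they do the work, as an engineer would, in place of code of your own. Each camera call takes 0.05 s, during which the arm holds its last target. There are 200 camera calls.

TASK

Thread the tall coil spring, tang end down, over the bare rod of the board-support fixture, twisting it a little whenever it snags instead of forcing it, until its foot stands fully home on the base. Then slip the retaining collar over the rod end so that it lies flat on top of the spring, like the finished post beside it. Work gently, never pressing hard on the rod, let go of everything, and leave the other things on the bench where they are.

Things in the scene. Friction and masses are not known exactly. Their poses are not given: they have to be found in the camera images.
- spring_mid (a point): The tall steel compression spring: 28 mm outside, 21 mm inside diameter, 60 mm long, about 85 g, upright on the bench with its tang end down. This point is on its axis, half-way up, 30 mm above the foot when uncompressed; z runs up the axis. Grip it on the upper 38 mm, which hold their shape (for example 45 mm above the foot), at any yaw; it can be turned about its axis.
- spring_foot (a point): Centre of the spring's underside, on its axis; moves with the bottom coil when compressed. The end of the bottom coil is bent inwards as a tang, flush with the foot, 3.2 mm wide, 3.5 mm high, reaching to 6 mm from the axis; it points in this frame's -x direction.
- spring: The same spring; origin on its axis, 60 mm below its top end. Its lowest 22 mm are open coils that yield along the axis: 0.8 N per mm of compression, at most 10 mm (8 N), then it is solid.
- fixture: The board-support fixture, fixed: an aluminium base 70 x 170 x 15 mm with two upright posts 95 mm apart. Origin at the bench surface under the axis of the bare rod, z up, front = -x. The second post, at +y 95 mm, is already finished (spring and collar on, 95 mm high over the bench, 30 mm diameter).
- rod_tip (a point): Round top end of the bare steel rod, on its axis, 89 mm above the bench, 74 mm above the base. The rod's core is 8 mm thick over its whole height and carries two keyed collars, 16 mm thick: the upper from 32 down to 21 mm above the base, the lower from 14 mm down to the base. Nothing of the rod turns. This frame's axes are those of the fixture.
- rod_shoulder (a point): Top face (square shoulder) of the upper collar on the bare rod, on its axis, 32 mm above the seat. Each collar has one vertical keyway, 50 degrees wide, cut in to the core. The tang snags on a collar's top, 32 and again 14 mm above the seat, unless it stands over that keyway, within about 10 degrees or somewhat more; in the 7 mm gap between the collars it turns freely.
- rod_seat (a point): Where the spring's foot shall stand: top of the base on the rod's axis, 15 mm above the bench. Each keyway faces the fixture's front (-x) or up to 63 degrees to either side of it, seen from above: the two angles are independent, differ from start to start, are not measured and must be found by feel (or seen).
- cap: The retaining collar: a dark steel ring, 30 mm outside diameter, 20 mm high, with a 12 mm through hole, 50 g. Origin at the centre of its underside, z up.
- cap_mid (a point): Centre of the retaining collar, 10 mm above its underside. When fitted it lies 70 mm above the seat (on the 60 mm spring).
- short_spring_mid (a point): Bystander: a fatter, shorter steel spring, 36 mm diameter, 34 mm high, standing upright; this point is its centre. The tall spring, the collar and this spring stand at three places on the bench, in any order.
- jar_a: Bystander: small white jar, 42 mm diameter, 36 mm high.
- jar_b: Bystander: small amber jar, 38 mm diameter, 42 mm high.
- jar_c: Bystander: small white jar, 42 mm diameter, 36 mm high.
- tweezers: Bystander: steel tweezers lying flat along their x axis, 126 mm long, 9 mm high.
- screwdriver: Bystander: screwdriver lying along its x axis, 170 mm long.
Mind the look-alikes: they are no part of the job. Of the things shaped like the cap, the steel one is meant.

How it is judged:
On the way, in this order (a step that is already met when the one before it is completed fails the run):
1. the spring's foot is home on the base, around the rod (z of spring_foot in the frame of rod_seat below 0.002 m and horizontal distance between spring_foot and rod_seat below 0.0045 m), for 0.2 s.
2. the collar is on the rod, on top of the spring (z of cap_mid in the frame of rod_seat below 0.074 m and horizontal distance between cap_mid and rod_tip below 0.0045 m), for 0.2 s.
At the end, for the whole second after the job is handed in: The spring stands upright (within 5 degrees) around the rod with its foot within 2 mm of the base and 4.5 mm of the rod's axis; the collar lies flat (within 6 degrees) on top of it, its centre 64 to 74 mm above the seat and within 4.5 mm of the rod's axis; both are at rest (all of step 1 and all of step 2 and angle between spring_mid's own z axis and vertical below 0.09 rad and z of cap_mid in the frame of rod_seat above 0.064 m and angle between the z axis of cap_mid and the z axis of rod_tip, either way round below 0.1 rad and linear speed of each of cap, spring below 0.01 m/s); the robot touches nothing.
It fails at once if the spring or the collar is pressed on the fixture with more than 20 N (contact force between any of spring, cap and fixture above 20 N).
It fails at once if a bystander is moved more than 30 mm (distance of any of short_spring_mid, jar_a, jar_b, jar_c, tweezers, screwdriver from where it was at the start of the episode above 0.03 m).
It also fails if it takes over 67 s, if anything falls off the work surface, if the arm or the gripper's body presses on something with over 40 N, if the wrist force passes 120 N, or if a joint passes its speed limit or range.

## Working session

There is one attempt and no reset: what is moved stays moved. The work goes in short steps, Python scripts to look and compute and a tool call to move; the robot and the scene stay as the last step left them, time stands still between calls to the robot, and variables do not carry over. Pictures are saved under pics/ and viewed, about 8 in all and at most 12, crops included, and the job is handed in when it is done.

Besides the shell and the picture viewer there is one more tool, called after "Call:" as name(argument=value, ...) on one line, values as JSON. play_rows: Moves the arm, as the interface text tells. Shifts and turns lie within -1 to 1; 1 stands for 2 cm of shift or 60 degrees of turn. Its arguments: {"type":"object","properties":{"series":{"type":"string"},"newtons":{"type":"number"}},"required":["series"]}

```bash
ls; mkdir -p pics; cat > h.py <<'E'
import numpy as np, cv2
from cell import arm, get_image, camera_model, models
from scipy.spatial.transform import Rotation as R
def tool():
    o=arm.get_obs(); q=o["orientation"]; T=np.eye(4)
    T[:3,:3]=R.from_quat([q[1],q[2],q[3],q[0]]).as_matrix(); T[:3,3]=o["position"]; return T
def snap(name,fn=None):
    m=camera_model(name); T=tool() 
    im,d=get_image(name)
    if fn: cv2.imwrite("pics/"+fn,im[:,:,::-1])
    C=T@np.array(m["T_tool_cam"]) if name=="wrist" else np.linalg.inv(np.array(m["world_to_cam"]))
    v,u=np.mgrid[:420,:560]
    P=np.stack([(u-m["cx"])/m["fx"]*d,(v-m["cy"])/m["fy"]*d,d,np.ones_like(d)],-1)@C.T
    return im,d,P[...,:3],C
E
python3 - <<'E'
from h import *
np.set_printoptions(precision=4,suppress=True)
o=arm.get_obs(); print(o["clock"],o["position"],o["orientation"],o["finger_gap"],o["ft_force"]); print(tool())
a=snap("top","top0.png"); b=snap("side","side0.png")
cv2.imwrite("pics/both0.png",cv2.resize(np.vstack([a[0],b[0]])[:,:,::-1],(400,600)))
np.savez("s0.npz",Pt=a[2],Ps=b[2])
for c in ("top","side"):
  print(c,camera_model(c)["fx"],np.array((a if c=="top" else b)[3])[:3])
  for q in ("spring_mid","cap_mid","rod_tip","short_spring_mid"):
    print(q,[(np.round(r["point"],4),round(r["p"],2)) for r in models.spot_point(c,q)][:3])
print(camera_model("wrist"))
E
```

```text
pics
0.0 [0.2041 0.4832 0.2307] [-0.0002  0.1986  0.9801 -0.0006] 0.08524702275793196 [ 0.6113 -0.2846  0.0852]
[[-0.9211  0.3892 -0.0007  0.2041]
 [ 0.3892  0.9211 -0.0011  0.4832]
 [ 0.0002 -0.0012 -1.      0.2307]
 [ 0.      0.      0.      1.    ]]
top 471.03517045404277 [[ 0.0194 -0.9927  0.1192  0.4127]
 [-0.9997 -0.0206 -0.0091  0.0654]
 [ 0.0115 -0.119  -0.9928  1.2462]]
spring_mid [(array([ 0.6067, -0.2637,  0.0294]), 0.66)]
cap_mid [(array([0.4839, 0.3338, 0.0076]), 0.63), (array([0.4966, 0.2702, 0.011 ]), 0.4)]
rod_tip [(array([0.5517, 0.0226, 0.0903]), 0.95), (array([ 0.3845, -0.0514, -0.0014]), 0.43)]
short_spring_mid [(array([0.3774, 0.1679, 0.0012]), 0.57), (array([ 0.4485, -0.2669,  0.0157]), 0.45)]
side 512.691994716405 [[-0.8984 -0.2786  0.3395  0.2207]
 [-0.4388  0.5374 -0.7202  0.8139]
 [ 0.0182 -0.796  -0.605   0.7166]]
spring_mid [(array([ 0.6041, -0.2589,  0.03  ]), 0.68)]
cap_mid [(array([0.4906, 0.3407, 0.0141]), 0.87), (array([0.4992, 0.275 , 0.0091]), 0.82), (array([ 0.7495,  0.1212, -0.0004]), 0.15)]
rod_tip [(array([0.5552, 0.0237, 0.0884]), 0.85)]
short_spring_mid [(array([ 0.4476, -0.2653,  0.0187]), 0.54)]
{'fx': 325.79053693848005, 'fy': 325.79053693848005, 'cx': 278.654440255134, 'cy': 210.84959363982065, 'T_tool_cam': array([[-0.0005, -0.9588, -0.2839,  0.0714],
       [ 1.    , -0.0002, -0.0009, -0.0008],
       [ 0.0008, -0.2839,  0.9588, -0.1423],
       [ 0.    ,  0.    ,  0.    ,  1.    ]])}
```

View pics/top0.png

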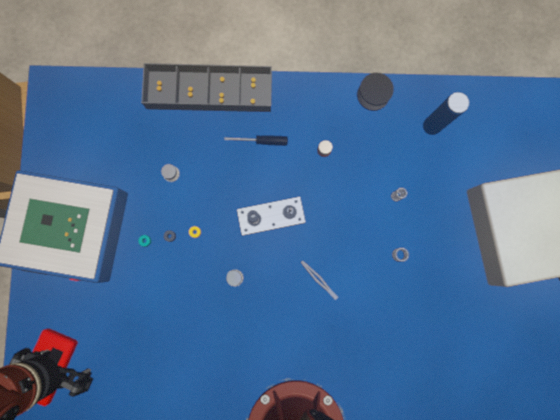

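View pics/side0.png

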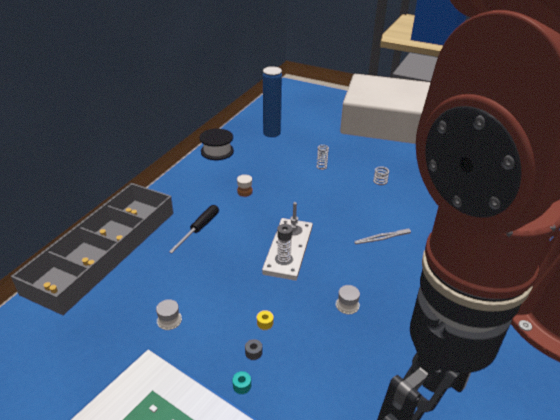

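Top view: the tall spring is at (399,194), the short one at (401,254), the dark collar at (169,237) between yellow (194,232) and teal (144,240). The bare rod is at (290,212) and the finished post at (254,218). The side view agrees.

```bash
python3 - <<'E'
from h import *
np.set_printoptions(precision=4,suppress=True)
z=np.load("s0.npz")
for n,P in (("top",z["Pt"]),("side",z["Ps"])):
  def box(l,c,r,z0,z1):
    d=np.hypot(P[...,0]-c[0],P[...,1]-c[1]); m=(d<r)&(P[...,2]>z0)&(P[...,2]<z1)
    Q=P[m]
    if len(Q): print(n,l,len(Q),"mean",Q.mean(0),"mid",(Q.min(0)+Q.max(0))/2,"zmax",Q[:,2].max())
  box("spring",(.605,-.262),.03,.01,.09)
  box("springtop",(.605,-.262),.03,.05,.09)
  box("rod",(.553,.023),.02,.06,.1)
  box("shoulder",(.553,.023),.02,.035,.06)
  box("post",(.54,.117),.025,.085,.11)
  box("cap",(.49,.303),.022,.008,.04)
  box("captop",(.49,.303),.022,.016,.04)
  m=(P[...,2]>.008)&(P[...,2]<.022)&(np.hypot(P[...,0]-.545,P[...,1]-.06)<.12)
  im=cv2.imread(f"pics/{n}0.png"); m&=im.min(-1)>100
  Q=P[m][:,:2].astype(np.float32); r=cv2.minAreaRect(Q*1000); print(n,"base",r,len(Q))
E
```

```text
top spring 125 mean [ 0.6051 -0.2573  0.0402] mid [ 0.6053 -0.2574  0.0364] zmax 0.06279739050325839
top springtop 46 mean [ 0.6051 -0.2574  0.0566] mid [ 0.6054 -0.2574  0.0565] zmax 0.06279739050325839
top rod 11 mean [0.5545 0.0266 0.0814] mid [0.5553 0.0263 0.0749] zmax 0.08911174160032975
top shoulder 19 mean [0.5541 0.0265 0.0461] mid [0.555  0.0265 0.048 ] zmax 0.057707840311135516
top post 107 mean [0.5347 0.1189 0.0928] mid [0.535  0.1188 0.0917] zmax 0.09813021910651543
top cap 17 mean [0.4938 0.2914 0.0169] mid [0.4951 0.303  0.0152] zmax 0.022376223728740596
top captop 13 mean [0.4952 0.2845 0.0189] mid [0.4964 0.2842 0.0193] zmax 0.022376223728740596
top base ((544.9605712890625, 75.19788360595703), (70.14353942871094, 170.1328582763672), 12.606229782104492) 1462
side spring 178 mean [ 0.6038 -0.2561  0.0376] mid [ 0.6041 -0.2589  0.0348] zmax 0.05897934131771432
side springtop 51 mean [ 0.6049 -0.2575  0.0553] mid [ 0.6042 -0.2582  0.0546] zmax 0.05897934131771432
side rod 44 mean [0.5535 0.0286 0.0748] mid [0.5541 0.0295 0.0747] zmax 0.08839939276161057
side shoulder 63 mean [0.5533 0.029  0.0458] mid [0.5546 0.0262 0.0478] zmax 0.059843925480377536
side post 173 mean [0.5326 0.1211 0.0918] mid [0.5332 0.1197 0.0905] zmax 0.0959090954261772
side cap 66 mean [0.493  0.2869 0.0155] mid [0.4939 0.3029 0.0147] zmax 0.021258734853619954
side captop 37 mean [0.4932 0.2873 0.0182] mid [0.4931 0.3029 0.0187] zmax 0.021258734853619954
side base ((543.4537353515625, 75.5026626586914), (70.52755737304688, 174.37997436523438), 12.673286437988281) 1308
```

```bash
cat >> h.py <<'E'
from scipy.linalg import logm, expm
def pose(p,xang,tilt=0):
    "tool down, tool x at world angle xang (deg); tilt swings the tool z towards -toolx"
    Rm=R.from_euler('z',xang,degrees=True).as_matrix()@np.diag([1,-1,-1])@R.from_euler('y',-tilt,degrees=True).as_matrix()
    T=np.eye(4);T[:3,:3]=Rm;T[:3,3]=p;return T
def rows(T1,T0=None,n=None,say=True):
    T0=tool() if T0 is None else T0
    D=np.linalg.inv(T0)@T1; rv=R.from_matrix(D[:3,:3]).as_rotvec()
    def step(n):
        L=np.real(logm(D))/n; E=expm(L); return E[:3,3]/.02, R.from_matrix(E[:3,:3]).as_rotvec()/(np.pi/3)
    if n is None:
        for n in range(1,99):
            s,w=step(n)
            if abs(s).max()<=1 and np.linalg.norm(w)<=.117 and np.linalg.norm(s)<2: break
    s,w=step(n); print("n",n,"row",np.round(s,3),np.round(w,4))
E
python3 - <<'E'
from h import *
f=np.deg2rad(12.6); u=np.array([np.cos(f),np.sin(f),0])
rod=np.array([.554,.0265,.04])
for tilt in (38,):
  T=pose([0,0,0],192.6,tilt); mc=np.array(camera_model("wrist")["T_tool_cam"])
  C=T@mc; cd=C[:3,2]; cam=rod-.245*cd; T[:3,3]=cam-C[:3,3]; print(T, cam,cd); 
  rows(T); 
E
```

```text
[[-0.7690329  -0.21814324  0.60083435  0.49957544]
 [-0.17189922  0.97591676  0.13430239  0.01540985]
 [-0.61566148  0.         -0.78801075  0.11412361]
 [ 0.          0.          0.          1.        ]] [ 0.35930921 -0.01678688  0.18229105] [ 0.7946563   0.17668113 -0.58077978]
n 23 row [-0.661 -0.978  0.454] [-0.0085 -0.0266 -0.0248]
```

Call:
play_rows(series="-0.66 -0.98 0.45 -0.0085 -0.0266 -0.0248 1;-0.66 -0.98 0.45 -0.0085 -0.0266 -0.0248 1;-0.66 -0.98 0.45 -0.0085 -0.0266 -0.0248 1;-0.66 -0.98 0.45 -0.0085 -0.0266 -0.0248 1;-0.66 -0.98 0.45 -0.0085 -0.0266 -0.0248 1;-0.66 -0.98 0.45 -0.0085 -0.0266 -0.0248 1;-0.66 -0.98 0.45 -0.0085 -0.0266 -0.0248 1;-0.66 -0.98 0.45 -0.0085 -0.0266 -0.0248 1")

```text
clock: 1.17
position: [0.2642, 0.3012, 0.1662]
orientation: [0.117, 0.094, 0.989, 0.013]
ft_force: [-0.6, -0.3, -0.1]
finger_gap: 0.0857
```

Call:
play_rows(series="-0.66 -0.98 0.45 -0.0085 -0.0266 -0.0248 1;-0.66 -0.98 0.45 -0.0085 -0.0266 -0.0248 1;-0.66 -0.98 0.45 -0.0085 -0.0266 -0.0248 1;-0.66 -0.98 0.45 -0.0085 -0.0266 -0.0248 1;-0.66 -0.98 0.45 -0.0085 -0.0266 -0.0248 1;-0.66 -0.98 0.45 -0.0085 -0.0266 -0.0248 1;-0.66 -0.98 0.45 -0.0085 -0.0266 -0.0248 1;-0.66 -0.98 0.45 -0.0085 -0.0266 -0.0248 1")

```text
clock: 1.83
position: [0.373, 0.1365, 0.1252]
orientation: [0.23, -0.012, 0.973, 0.025]
ft_force: [-0.2, 0.8, 0.7]
finger_gap: 0.0855
```

Call:
play_rows(series="-0.66 -0.98 0.45 -0.0085 -0.0266 -0.0248 1;-0.66 -0.98 0.45 -0.0085 -0.0266 -0.0248 1;-0.66 -0.98 0.45 -0.0085 -0.0266 -0.0248 1;-0.66 -0.98 0.45 -0.0085 -0.0266 -0.0248 1;-0.66 -0.98 0.45 -0.0085 -0.0266 -0.0248 1;-0.66 -0.98 0.45 -0.0085 -0.0266 -0.0248 1;-0.66 -0.98 0.45 -0.0085 -0.0266 -0.0248 1;0 0 0 0 0 0 1")

```text
clock: 2.5
position: [0.5024, 0.0108, 0.1166]
orientation: [0.325, -0.104, 0.939, 0.034]
ft_force: [-0.3, -0.5, 0.9]
finger_gap: 0.0851
```

```bash
python3 - <<'E'
from h import *
im,d,P,C=snap("wrist","w1.png"); o=arm.get_obs(); print(tool(),o["joint_positions"],o["clock"])
m=camera_model("wrist")
def px(p):
    c=np.linalg.inv(C)@np.append(p,1); return [m["fx"]*c[0]/c[2]+m["cx"],m["fy"]*c[1]/c[2]+m["cy"]]
for z in (.015,.029,.036,.047,.089): print(z,np.round(px([.554,.0265,z])))
u,v=map(int,px([.554,.0265,.045])); cr=im[v-70:v+50,u-60:u+60,::-1]
cv2.imwrite("pics/w1c.png",cv2.resize(cr,(600,600),interpolation=cv2.INTER_CUBIC)); np.savez("w1.npz",im=im,d=d,P=P,C=C); print(u,v)
E
```

```text
[[-0.76946505 -0.21590648  0.60108895  0.50016575]
 [-0.1708486   0.97641341  0.13201368  0.01223483]
 [-0.61541392 -0.0011153  -0.78820331  0.11571191]
 [ 0.          0.          0.          1.        ]] [-0.33945726  0.06609453 -1.12559876 -0.20657889  0.33061862 -0.45694339] 2.55
0.015 [286. 182.]
0.029 [286. 196.]
0.036 [286. 203.]
0.047 [286. 215.]
0.089 [287. 267.]
286 213
```

View pics/w1c.png

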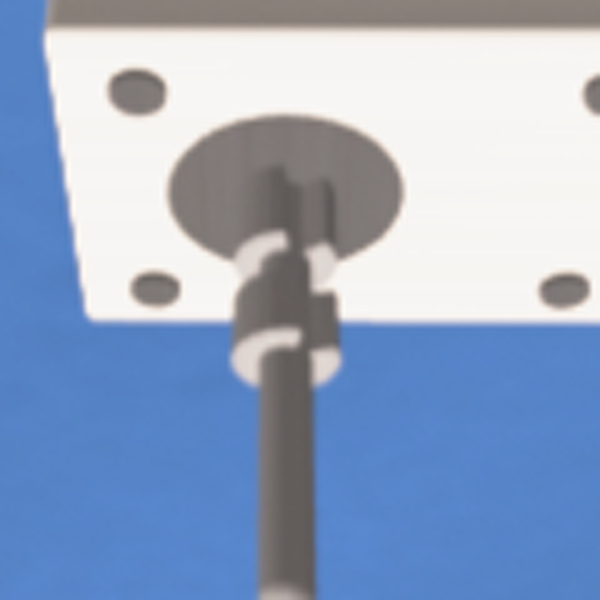

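The picture is upside down: the rod tip points to the bottom and image right is fixture +y. The upper collar's top face is around (287,355), with its notch opening up-right near (300–335,340). The lower collar's notch is near (288–320,240), also right of front. I'll overlay model outlines to fix the angles.

```bash
cat > ov.py <<'E'
from h import *
z=np.load("w1.npz"); im,C=z["im"],z["C"]; m=camera_model("wrist"); f=np.deg2rad(12.6); K=10
u0,v0=252,185
def px(p):
    c=np.linalg.inv(C)@np.append(p,1); return np.array([m["fx"]*c[0]/c[2]+m["cx"]-u0+.5,m["fy"]*c[1]/c[2]+m["cy"]-v0+.5])*K
def draw(A,phi,h,off,col,ctr=(.554,.0265)):
    # phi: keyway angle from front towards +y (deg)
    t=np.deg2rad(phi); a=[]
    for s in np.linspace(25,335,60): a.append((.008,s))
    for s in np.linspace(335,385,15): a.append((.004,s))
    pts=[]
    for r,s in a:
        b=np.pi+f-t-np.deg2rad(s)
        pts.append(px([ctr[0]+r*np.cos(b),ctr[1]+r*np.sin(b),h])+off)
    cv2.polylines(A,[np.int32(pts)],True,col,1)
E
python3 - <<'E'
from ov import *
cr=im[v0:v0+55,u0:u0+70,::-1].copy()
g=cv2.resize(cr,None,fx=K,fy=K,interpolation=cv2.INTER_CUBIC); g=cv2.convertScaleAbs(g,alpha=1.3)
off=np.array([0,0.])
print(px([.554,.0265,.047]),px([.554,.0265,.029]))
# recentre with rod column edges
B=g.copy()
for h,phi,c in ((.047,38,(0,0,255)),(.029,25,(0,255,0))): draw(B,phi,h,off,c)
cv2.imwrite("pics/ov1.png",B[:550,:700])
E
```

```text
[347.62751567 308.30615589] [345.50181925 116.29841643]
```

View pics/ov1.png

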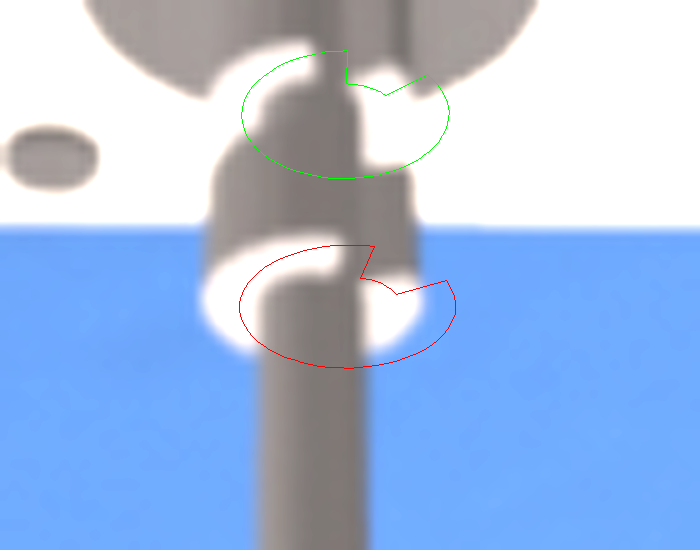

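The overlay shifted by about (-35,-7) matches both notches, so the upper keyway is about 38° and the lower about 26° from front, both towards +y. In world angles that is 155° and 166°. The rod axis is near (0.5545, 0.0245). Next I'll look straight down into the spring.

```bash
cat >> h.py <<'E'
def camabove(xy,h,xang,tilt=-16.5):
    T=pose([0,0,0],xang,tilt); C=T@np.array(camera_model("wrist")["T_tool_cam"]); cd=C[:3,2]
    T[:3,3]=np.array([*xy,0])-cd*(h/cd[2]*-1)*1.0-C[:3,3]; print(cd,T[:3,3]); return T
E
python3 - <<'E'
from h import *
T0=tool()
T=camabove((.605,-.2575),.24,180); print(T)
Tm=T0.copy(); Tm[:3,3]+=[-.06,-.03,.05]
rows(T)
# path check
L=logm(np.linalg.inv(T0)@T)
for s in np.linspace(0,1,6): print(s,np.real(T0@expm(L*s))[:3,3].round(3))
E
```

```text
[-6.12559430e-04 -8.75924685e-04 -9.99999429e-01] [ 0.63399734 -0.25620234  0.08303337]
[[-9.58819735e-01  1.22464680e-16 -2.84015345e-01  6.33997344e-01]
 [ 1.17421552e-16  1.00000000e+00  3.47818483e-17 -2.56202344e-01]
 [ 2.84015345e-01  0.00000000e+00 -9.58819735e-01  8.30333701e-02]
 [ 0.00000000e+00  0.00000000e+00  0.00000000e+00  1.00000000e+00]]
n 15 row [-0.324 -0.946  0.171] [0.0026 0.0603 0.0142]
0.0 [0.5   0.012 0.116]
0.2 [ 0.533 -0.039  0.118]
0.4 [ 0.564 -0.091  0.115]
0.6000000000000001 [ 0.591 -0.145  0.108]
0.8 [ 0.615 -0.2    0.097]
1.0 [ 0.634 -0.256  0.083]
```

Call:
play_rows(series="-0.6 0 -0.8 0 0 0 1;-0.6 0 -0.8 0 0 0 1;-0.324 -0.946 0.171 0.0026 0.0603 0.0142 1;-0.324 -0.946 0.171 0.0026 0.0603 0.0142 1;-0.324 -0.946 0.171 0.0026 0.0603 0.0142 1;-0.324 -0.946 0.171 0.0026 0.0603 0.0142 1;-0.324 -0.946 0.171 0.0026 0.0603 0.0142 1;-0.324 -0.946 0.171 0.0026 0.0603 0.0142 1")

```text
clock: 3.22
position: [0.5618, -0.0891, 0.1556]
orientation: [0.138, -0.065, 0.988, 0.022]
ft_force: [0.4, -0.2, 0.4]
finger_gap: 0.0851
```

Call:
play_rows(series="-0.324 -0.946 0.171 0.0026 0.0603 0.0142 1;-0.324 -0.946 0.171 0.0026 0.0603 0.0142 1;-0.324 -0.946 0.171 0.0026 0.0603 0.0142 1;-0.324 -0.946 0.171 0.0026 0.0603 0.0142 1;-0.324 -0.946 0.171 0.0026 0.0603 0.0142 1;-0.324 -0.946 0.171 0.0026 0.0603 0.0142 1;-0.324 -0.946 0.171 0.0026 0.0603 0.0142 1;-0.324 -0.946 0.171 0.0026 0.0603 0.0142 1")

```text
clock: 3.88
position: [0.6268, -0.2348, 0.1283]
orientation: [-0.114, -0.008, 0.993, 0.002]
ft_force: [0.8, 0.1, -0.1]
finger_gap: 0.0854
```

Call:
play_rows(series="-0.324 -0.946 0.171 0.0026 0.0603 0.0142 1;-0.15 0 0.5 0 0 0 1;-0.15 0 0.5 0 0 0 1;0 0 0 0 0 0 1")

```text
clock: 4.22
position: [0.631, -0.2514, 0.0991]
orientation: [-0.145, -0.002, 0.989, 0.001]
ft_force: [0.3, 1.7, -0.1]
finger_gap: 0.085
```

```bash
python3 - <<'E'
from h import *
im,d,P,C=snap("wrist","w2.png"); o=arm.get_obs(); print(tool(),o["joint_positions"],o["clock"],C)
m=camera_model("wrist")
def px(p):
    c=np.linalg.inv(C)@np.append(p,1); return [m["fx"]*c[0]/c[2]+m["cx"],m["fy"]*c[1]/c[2]+m["cy"]]
for z in (.0,.06): print(z,np.round(px([.605,-.2575,z])))
q=np.hypot(P[...,0]-.605,P[...,1]+.2575)<.022
for a,b in ((.052,.07),(.0,.02)):
  k=q&(P[...,2]>a)&(P[...,2]<b); Q=P[k]
  if a>.01: print(k.sum(),Q.mean(0),(Q.min(0)+Q.max(0))/2,cv2.minEnclosingCircle((Q[:,:2]*1000).astype(np.float32)))
u,v=map(int,px([.605,-.2575,.05])); cr=im[max(v-30,0):v+30,u-30:u+30,::-1]; print(u,v)
cv2.imwrite("pics/w2c.png",cv2.resize(cr,(600,600),interpolation=cv2.INTER_CUBIC)); np.savez("w2.npz",im=im,d=d,P=P,C=C)
E
```

```text
[[-0.9585374  -0.00346056 -0.28494576  0.63103164]
 [-0.00399637  0.99999117  0.001299   -0.25145124]
 [ 0.28493875  0.00238389 -0.95854276  0.10117769]
 [ 0.          0.          0.          1.        ]] [-0.43039075  0.93625076  0.59373304  1.49266604 -0.11797973 -0.41849258] 4.2667 [[-0.00282827  0.99999219 -0.00275936  0.60300392]
 [ 0.99999346  0.00283447  0.0022451  -0.25304019]
 [ 0.00225291 -0.00275299 -0.99999367  0.25607239]
 [ 0.          0.          0.          1.        ]]
0.0 [272. 214.]
0.06 [271. 215.]
723 [ 0.60446028 -0.26149664  0.05842343] [ 0.60440794 -0.26124826  0.05647692] ((604.2943725585938, -261.2525634765625), 13.806178092956543)
270 214
```

View pics/w2c.png

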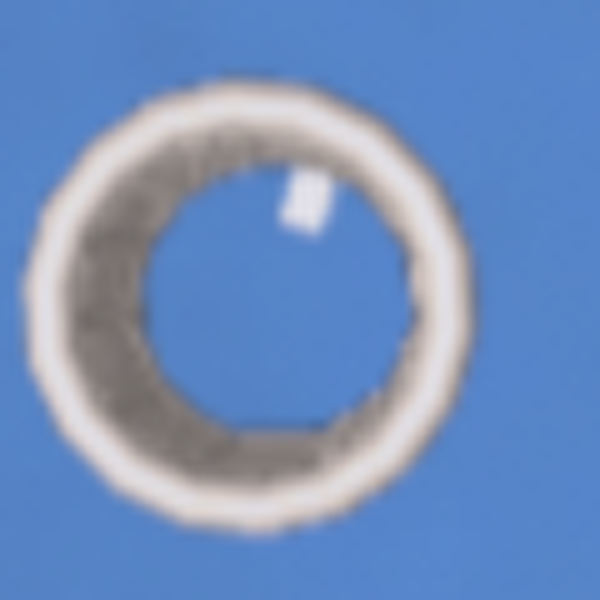

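The spring ring is centred near (250,305). The tang is at (307,200), on the -x side, and measures about 165° in world angle, so it is already close to both keyways. The wrist camera puts the axis at (0.6044,-0.261) and the fixed cameras at (0.605,-0.2575). The jaws will centre y.

```bash
python3 - <<'E'
from h import *
rows(pose([.6047,-.2595,.095],180)); 
E
```

```text
n 3 row [ 0.413 -0.133  0.186] [ 0.0006 -0.092   0.0012]
```

Call:
play_rows(series="0.413 -0.133 0.186 0.0006 -0.092 0.0012 1;0.413 -0.133 0.186 0.0006 -0.092 0.0012 1;0.413 -0.133 0.186 0.0006 -0.092 0.0012 1;0 0 0.6 0 0 0 1;0 0 0.7 0 0 0 1;0 0 0.7 0 0 0 1;0 0 0.7 0 0 0 1;0 0 0.6 0 0 0 1")

```text
clock: 4.93
position: [0.6075, -0.2594, 0.0327]
orientation: [-0.019, 0.0, 1.0, -0.0]
ft_force: [-0.4, 0.4, 0.6]
finger_gap: 0.0854
```

Call:
play_rows(series="0 0 0 0 0 0 1;0 0 0.1 0 0 0 1;0 0 0 0 0 0 0.2;0 0 0 0 0 0 -0.2;0 0 0 0 0 0 -0.4;0 0 0 0 0 0 -1;0 0 0 0 0 0 -1;0 0 0 0 0 0 -1", newtons=25)

```text
clock: 5.6
position: [0.6086, -0.2608, 0.0292]
orientation: [-0.02, 0.001, 1.0, -0.0]
ft_force: [0.2, 0.5, 0.2]
finger_gap: 0.0279
```

```bash
python3 - <<'E'
from h import *
np.set_printoptions(precision=4,suppress=True)
o=arm.get_obs(); print(tool(),o["finger_gap"],o["ft_force"],o["torque"])
E
```

```text
[[-0.9992  0.001  -0.0402  0.6086]
 [ 0.001   1.     -0.0005 -0.2608]
 [ 0.0402 -0.0005 -0.9992  0.0292]
 [ 0.      0.      0.      1.    ]] 0.027944510502458438 [0.2017 0.4553 0.1557] [-0.0672 -0.1329 -0.0253]
```

The 16.5° tilt was clipped: 2.3° remains and x is 4 mm off. I'll reopen a little, correct both and grip again.

Call:
play_rows(series="0 0 0 0 0 0 0.1;0 0 0 0 0 0 0.1;0.1 0 0 0 -0.019 0 0.1;0.1 0 0.05 0 -0.019 0 0.1;0 0 0.05 0 0 0 0.1;0 0 0 0 0 0 -1;0 0 0 0 0 0 -1;0 0 0 0 0 0 -1")

```text
clock: 6.27
position: [0.6045, -0.2606, 0.0271]
orientation: [-0.001, 0.0, 1.0, -0.0]
ft_force: [-0.4, 0.7, 0.6]
finger_gap: 0.0276
```

```bash
python3 - <<'E'
from h import *
np.set_printoptions(precision=4,suppress=True)
o=arm.get_obs(); print(tool(),o["finger_gap"],o["ft_force"],o["torque"])
E
```

```text
[[-1.      0.0009 -0.0013  0.6045]
 [ 0.0009  1.     -0.0003 -0.2606]
 [ 0.0013 -0.0003 -1.      0.0271]
 [ 0.      0.      0.      1.    ]] 0.027565968533752934 [-0.3981  0.707   0.6038] [ 0.0347  0.1131 -0.0016]
```

Call:
play_rows(series="0 0 -0.5 0 0 0 -1;0 0 -0.9 0 0 0 -1;0 0 -1 0 0 0 -1;0 0 -1 0 0 0 -1;0 0 -1 0 0 0 -1;0 0 -1 0 0 0 -1;0.1 0.6 0 0 0 0 -1;0.16 0.9 0 0 0 0 -1")

```text
clock: 6.93
position: [0.6004, -0.2318, 0.1369]
orientation: [0.001, 0.001, 1.0, -0.001]
ft_force: [-1.0, 0.2, -0.7]
finger_gap: 0.0276
```

Call:
play_rows(series="0.16 0.9 0 0 0 0 -1;0.16 0.9 0 0 0 0 -1;0.16 0.9 0 0 0 0 -1;0.16 0.9 0 0 0 0 -1;0.16 0.9 0 0 0 0 -1;0.16 0.9 0 0 0 0 -1;0.16 0.9 0 0 0 0 -1;0.16 0.9 0 0 0 0 -1")

```text
clock: 7.6
position: [0.5734, -0.0852, 0.1352]
orientation: [-0.001, 0.0, 1.0, -0.0]
ft_force: [0.4, 0.5, -1.0]
finger_gap: 0.0281
```

Call:
play_rows(series="0.16 0.9 0 0 0 0 -1;0.16 0.9 0 0 0 0 -1;0.16 0.9 0 0 0 0 -1;0.16 0.9 0 0 0 0 -1;0 0.6 0 0 0 0.08 -1;0 0.3 0 0 0 0.087 -1;0 0 0 0 0 0 -1;0 0 0 0 0 0 -1")

```text
clock: 8.27
position: [0.5615, 0.0039, 0.1352]
orientation: [-0.0, 0.086, 0.996, -0.0]
ft_force: [-0.1, -0.3, -0.4]
finger_gap: 0.0277
```

```bash
python3 - <<'E'
from h import *
np.set_printoptions(precision=4,suppress=True)
o=arm.get_obs(); print(tool(),o["finger_gap"],o["ft_force"],o["torque"],o["joint_positions"],o["clock"])
im,d,P,C=snap("wrist","w3.png"); s=snap("side","s3.png"); t=snap("top","t3.png")
A=np.hstack([cv2.resize(s[0][160:300,230:370],(400,400)),cv2.resize(t[0][170:250,240:320],(400,400))])
B=np.zeros((600,800,3),np.uint8); B[:400]=A; B[400:,:266]=cv2.resize(im,(266,200)); cv2.imwrite("pics/c3.png",B[:,:,::-1])
E
```

```text
[[-0.9852  0.1714 -0.0009  0.5615]
 [ 0.1714  0.9852 -0.0004  0.0039]
 [ 0.0008 -0.0005 -1.      0.1352]
 [ 0.      0.      0.      1.    ]] 0.027723906328116884 [-0.0919 -0.2771 -0.3877] [-0.013  -0.0004  0.0355] [-0.123   0.4298 -0.2117  0.9301 -0.0005  0.0492] 8.2667
```

View pics/c3.png

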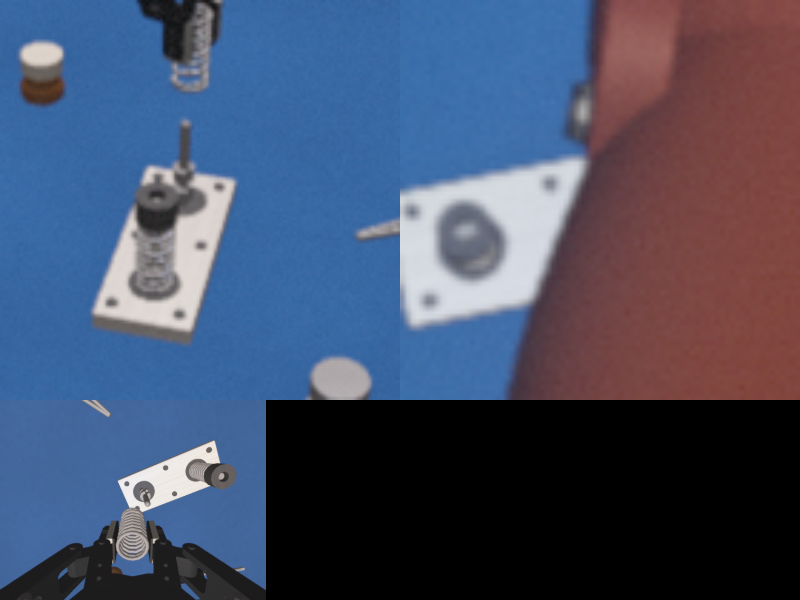

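The wrist view shows the spring held straight, with the rod about 2 cm ahead of it to the +y side. I'll shift over it and check again before lowering.

Call:
play_rows(series="0.17 0.315 0 0 0 0 -1;0.17 0.315 0 0 0 0 -1;0.17 0.315 0 0 0 0 -1;0 0 0 0 0 0 -1;0 0 0 0 0 0 -1")

```text
clock: 8.83
position: [0.5547, 0.0244, 0.1351]
orientation: [-0.0, 0.087, 0.996, -0.0]
ft_force: [-0.3, -0.1, -0.7]
finger_gap: 0.0281
```

```bash
python3 - <<'E'
from h import *
np.set_printoptions(precision=4,suppress=True)
o=arm.get_obs(); print(tool(),o["ft_force"])
im,d,P,C=snap("wrist","w4.png"); s=snap("side","s4.png")
m=camera_model("wrist"); T=tool()
# spring in the tool frame, rings by height
W=np.linalg.inv(T); Q=P@W[:3,:3].T+W[:3,3]
for a,b in ((-.036,-.03),(-.03,-.02),(-.02,-.01),(0,.01),(.01,.02),(.02,.03)):
  k=(np.hypot(Q[...,0],Q[...,1])<.03)&(abs(Q[...,1])<.0155)&(Q[...,2]>a)&(Q[...,2]<b); q=Q[k]
  if len(q): print(a,len(q),"y mid",(q[:,1].min()+q[:,1].max())/2,np.median(q[:,1]),"x",q[:,0].min(),q[:,0].max())
def rod(P,n):
  k=(np.hypot(P[...,0]-.5547,P[...,1]-.0243)<.014)&(P[...,2]>.06)&(P[...,2]<.095); q=P[k]
  if len(q): print(n,"rod",len(q),q.mean(0),q.min(0),q.max(0))
rod(P,"wrist"); rod(s[2],"side")
A=np.hstack([cv2.resize(s[0][180:280,250:350],(400,400),interpolation=cv2.INTER_CUBIC),cv2.resize(im[200:420,180:400],(400,400),interpolation=cv2.INTER_CUBIC)]); cv2.imwrite("pics/c4.png",A[:,:,::-1])
E
```

```text
[[-0.9848  0.1738 -0.0008  0.5547]
 [ 0.1738  0.9848 -0.0003  0.0244]
 [ 0.0008 -0.0004 -1.      0.1351]
 [ 0.      0.      0.      1.    ]] [-0.3372 -0.0837 -0.7325]
-0.036 1729 y mid -4.5987536698023634e-05 -0.0005613863765571159 x -0.013934778836530937 0.01417227320238268
-0.03 1555 y mid -1.0594838268672413e-05 -0.00017355803207066978 x -0.013433519051783915 0.014493937013715041
-0.02 1332 y mid 2.068435785208822e-05 -0.0010039507061298178 x -0.013067636968092211 0.014089933419561329
0 570 y mid -0.000745751807769382 -0.0019975098656728543 x -0.013274009078792837 0.013985151250942685
0.01 280 y mid -0.0007758016004216772 -0.001093159949152163 x 0.0021268993415717308 0.013987379542889977
0.02 316 y mid -0.0007902131030332674 0.0024073327180342413 x 0.00035032866710260624 0.013985956771747299
wrist rod 113 [0.5512 0.0242 0.0712] [0.5499 0.0201 0.0601] [0.5555 0.0277 0.0887]
side rod 46 [0.5536 0.0287 0.0742] [0.5504 0.0244 0.0603] [0.5578 0.0315 0.088 ]
```

View pics/c4.png

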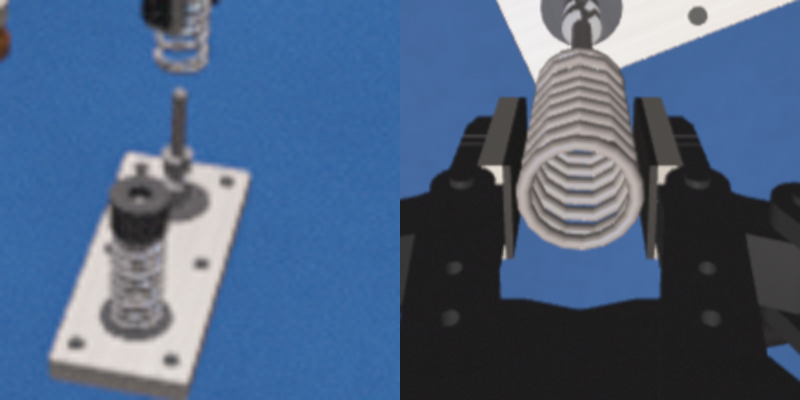

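The spring is centred in the jaws to within 0.8 mm, and the wrist camera puts the rod axis at about (0.5547, 0.024), directly underneath. I'll lower gently.

Call:
play_rows(series="0 0 0.3 0 0 0 -1;0 0 0.3 0 0 0 -1;0 0 0.3 0 0 0 -1;0 0 0.2 0 0 0 -1;0 0 0.1 0 0 0 -1;0 0 0.05 0 0 0 -1;0 0 0 0 0 0 -1;0 0 0 0 0 0 -1")

```text
clock: 9.6
position: [0.5549, 0.0238, 0.1102]
orientation: [-0.0, 0.088, 0.996, -0.0]
ft_force: [0.0, 0.8, -1.7]
finger_gap: 0.0279
```

Call:
play_rows(series="0 0 0.1 0 0 0 -1;0 0 0.2 0 0 0 -1;0 0 0.2 0 0 0 -1;0 0 0.2 0 0 0 -1;0 0 0.2 0 0 0 -1;0 0 0.2 0 0 0 -1;0 0 0 0 0 0 -1;0 0 0 0 0 0 -1")

```text
clock: 10.27
position: [0.5545, 0.0239, 0.0877]
orientation: [-0.001, 0.088, 0.996, -0.0]
ft_force: [-0.0, 0.4, 0.0]
finger_gap: 0.0274
```

Call:
play_rows(series="0 0 0.2 0 0 0 -1;0 0 0.2 0 0 0 -1;0 0 0.15 0 0 0 -1;0 0 0.15 0 0 0 -1;0 0 0.1 0 0 0 -1;0 0 0.1 0 0 0 -1;0 0 0 0 0 0 -1;0 0 0 0 0 0 -1")

```text
clock: 10.93
position: [0.5547, 0.024, 0.0699]
orientation: [-0.001, 0.088, 0.996, -0.0]
ft_force: [0.1, 0.7, -1.1]
finger_gap: 0.0278
```

```bash
python3 - <<'E'
from h import *
for i in range(2):
  o=arm.get_obs(); print(np.round(o["position"],4),np.round(o["ft_force"],2),np.round(o["torque"],3)); 
  s=snap("side",f"s5_{i}.png")
E
```

```text
[0.5547 0.024  0.0699] [ 0.13  0.66 -1.05] [ 0.292  0.045 -0.026]
[0.5547 0.0239 0.07  ] [ 0.06  1.61 -2.03] [ 0.266  0.083 -0.023]
```

No snag at the upper shoulder. I'll go on into the gap, turn +11° (world) and continue.

Call:
play_rows(series="0 0 0.15 0 0 0 -1;0 0 0.15 0 0 0 -1;0 0 0.15 0 0 0 -1;0 0 0.1 0 0 0 -1;0 0 0.05 0 0 0 -1;0 0 0 0 0 -0.06 -1;0 0 0 0 0 -0.06 -1;0 0 0 0 0 -0.06 -1")

```text
clock: 11.7
position: [0.5548, 0.0237, 0.0579]
orientation: [-0.0, -0.008, 1.0, -0.0]
ft_force: [0.1, -0.6, -1.0]
finger_gap: 0.0278
```

Call:
play_rows(series="0 0 0 0 0 0 -1;0 0 0.1 0 0 0 -1;0 0 0.1 0 0 0 -1;0 0 0.1 0 0 0 -1;0 0 0 0 0 0 -1;0 0 0 0 0 0 -1")

```text
clock: 12.2
position: [0.5546, 0.0238, 0.0518]
orientation: [-0.001, -0.006, 1.0, -0.0]
ft_force: [-0.4, -0.4, -1.1]
finger_gap: 0.0278
```

```bash
python3 - <<'E'
from h import *
for i in range(2):
  o=arm.get_obs(); print(np.round(o["position"],4),np.round(o["ft_force"],2),np.round(o["torque"],3)); 
  s=snap("side",f"s6_{i}.png")
cv2.imwrite("pics/c6.png",cv2.resize(s[0][180:280,250:350],(600,600),interpolation=cv2.INTER_CUBIC)[:,:,::-1])
E
```

```text
[0.5546 0.0238 0.0518] [-0.41 -0.37 -1.05] [-0.001  0.01   0.024]
[0.5547 0.0238 0.052 ] [0.65 0.41 0.05] [-0.019  0.008  0.042]
```

View pics/c6.png

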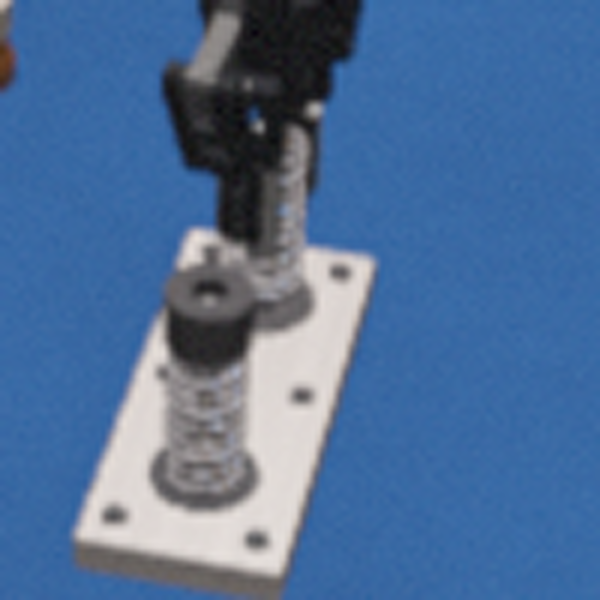

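The spring is upright around the rod and nearly down, with no snag force. I'll finish lowering with a 1 mm soft press.

Call:
play_rows(series="0 0 0.12 0 0 0 -1;0 0 0.12 0 0 0 -1;0 0 0.12 0 0 0 -1;0 0 0.1 0 0 0 -1;0 0 0.08 0 0 0 -1;0 0 0 0 0 0 -1;0 0 0 0 0 0 -1;0 0 0 0 0 0 -1")

```text
clock: 12.97
position: [0.5547, 0.0238, 0.0413]
orientation: [-0.0, -0.006, 1.0, -0.0]
ft_force: [-0.8, -0.5, 1.1]
finger_gap: 0.0278
```

```bash
python3 - <<'E'
from h import *
for i in range(3):
  o=arm.get_obs(); print(np.round(o["position"],4),np.round(o["ft_force"],2),np.round(o["torque"],3)); 
  s=snap("wrist",f"w7_{i}.png")
E
```

```text
[0.5547 0.0238 0.0413] [-0.75 -0.52  1.09] [-0.018  0.147  0.017]
[0.5547 0.0239 0.0413] [-0.95 -0.33  0.28] [0.04  0.129 0.028]
[0.5547 0.0238 0.0414] [-1.1  -0.4   0.04] [ 0.124  0.159 -0.006]
```

Seated: about 1 N net, where a snag would show around 8 N. I'll release, rise and check.

Call:
play_rows(series="0 0 0 0 0 0 -0.2;0 0 0 0 0 0 0;0 0 0 0 0 0 0.3;0 0 0 0 0 0 0.3;0 0 -0.3 0 0 0 0.3;0 0 -0.6 0 0 0 0.3;0 0 -1 0 0 0 0.3;0 0 -1 0 0 0 0.3")

```text
clock: 13.78
position: [0.5543, 0.0239, 0.0999]
orientation: [-0.001, -0.006, 1.0, -0.0]
ft_force: [0.0, -0.2, 0.2]
finger_gap: 0.0554
```

Call:
play_rows(series="0 0 -1 0 0 0 0.3;0 0 -1 0 0 0 0.3;0.5 0 -0.5 0 0 0 0.3;0.5 0 0 0 0 0 0.3;0 0 0 0 0 0 0.3;0 0 0 0 0 0 0.3")

```text
clock: 14.28
position: [0.5348, 0.0236, 0.1497]
orientation: [-0.0, -0.006, 1.0, -0.0]
ft_force: [0.1, -0.1, 0.5]
finger_gap: 0.0557
```

```bash
python3 - <<'E'
from h import *
np.set_printoptions(precision=4,suppress=True)
im,d,P,C=snap("wrist","w8.png"); s=snap("side","s8.png"); print(tool())
for n,Q in (("w",P),("s",s[2])):
  for a,b in ((.066,.08),(.055,.066),(.081,.1)):
    k=(np.hypot(Q[...,0]-.5547,Q[...,1]-.024)<.02)&(Q[...,2]>a)&(Q[...,2]<b); q=Q[k]
    if len(q): print(n,a,len(q),(q.min(0)+q.max(0))/2,q.max(0)-q.min(0),np.percentile(q[:,2],[50,95,100]))
A=np.hstack([cv2.resize(s[0][180:280,250:350],(400,400),interpolation=cv2.INTER_CUBIC),cv2.resize(im[150:350,180:380],(400,400),interpolation=cv2.INTER_CUBIC)]); cv2.imwrite("pics/c8.png",A[:,:,::-1])
T0=tool(); T=camabove((.487,.337),.26,270); rows(T)
L=logm(np.linalg.inv(T0)@T)
for q in np.linspace(0,1,6): print(np.real(T0@expm(L*q))[:3,3].round(3))
E
```

```text
[[-0.9999 -0.0126 -0.0008  0.5352]
 [-0.0125  0.9999 -0.0002  0.0236]
 [ 0.0008 -0.0002 -1.      0.1492]
 [ 0.      0.      0.      1.    ]]
w 0.066 664 [0.5543 0.0224 0.0729] [0.0271 0.0269 0.0137] [0.0734 0.0751 0.0798]
w 0.055 291 [0.5536 0.0227 0.0606] [0.0257 0.0255 0.0108] [0.0607 0.0654 0.066 ]
w 0.081 122 [0.5538 0.0238 0.0852] [0.0075 0.0076 0.0082] [0.087  0.0888 0.0893]
s 0.066 81 [0.555  0.0257 0.0727] [0.0269 0.0294 0.0132] [0.0714 0.0765 0.0793]
s 0.055 48 [0.5539 0.0268 0.0603] [0.0253 0.0266 0.0097] [0.0605 0.0648 0.0652]
s 0.081 12 [0.5537 0.0286 0.0849] [0.0067 0.0053 0.0057] [0.0852 0.0875 0.0877]
[ 0.001  -0.0004 -1.    ] [0.4857 0.3656 0.1031]
n 16 row [-0.685  0.998  0.013] [ 0.0134  0.0135 -0.0923]
[0.535 0.024 0.149]
[0.571 0.092 0.147]
[0.584 0.168 0.14 ]
[0.573 0.243 0.129]
[0.539 0.312 0.117]
[0.486 0.366 0.103]
```

View pics/c8.png

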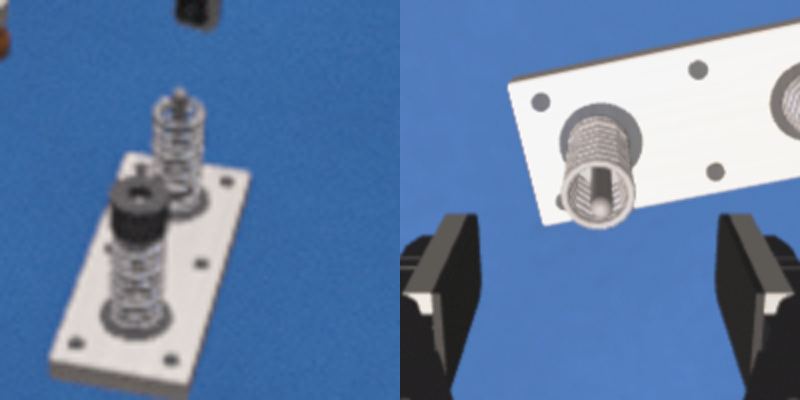

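The spring stands around the rod with its top at z 0.075 (15 + 60 mm, so it is home) and its axis within 1.5 mm of the rod. Next, the collar.

Call:
play_rows(series="-0.55 0.8 0.01 0.0107 0.0108 -0.074 1;-0.55 0.8 0.01 0.0107 0.0108 -0.074 1;-0.55 0.8 0.01 0.0107 0.0108 -0.074 1;-0.55 0.8 0.01 0.0107 0.0108 -0.074 1;-0.55 0.8 0.01 0.0107 0.0108 -0.074 1;-0.55 0.8 0.01 0.0107 0.0108 -0.074 1;-0.55 0.8 0.01 0.0107 0.0108 -0.074 1;-0.55 0.8 0.01 0.0107 0.0108 -0.074 1")

```text
clock: 15.05
position: [0.5831, 0.1694, 0.1388]
orientation: [-0.045, -0.313, 0.948, -0.045]
ft_force: [0.8, 0.2, -0.7]
finger_gap: 0.0851
```

Call:
play_rows(series="-0.55 0.8 0.01 0.0107 0.0108 -0.074 1;-0.55 0.8 0.01 0.0107 0.0108 -0.074 1;-0.55 0.8 0.01 0.0107 0.0108 -0.074 1;-0.55 0.8 0.01 0.0107 0.0108 -0.074 1;-0.55 0.8 0.01 0.0107 0.0108 -0.074 1;-0.55 0.8 0.01 0.0107 0.0108 -0.074 1;-0.55 0.8 0.01 0.0107 0.0108 -0.074 1;-0.55 0.8 0.01 0.0107 0.0108 -0.074 1")

```text
clock: 15.72
position: [0.5359, 0.3133, 0.1155]
orientation: [-0.085, -0.586, 0.801, -0.084]
ft_force: [-0.4, 0.4, 0.1]
finger_gap: 0.0852
```

Call:
play_rows(series="-0.55 0.8 0.01 0.0107 0.0108 -0.074 1;-0.55 0.8 0.01 0.0107 0.0108 -0.074 1;-0.55 0.8 0.01 0.0107 0.0108 -0.074 1;-0.55 0.8 0.01 0.0107 0.0108 -0.074 1;0 0 0 0 0 0 1;0 0 0 0 0 0 1")

```text
clock: 16.22
position: [0.4809, 0.3665, 0.1022]
orientation: [0.102, 0.702, -0.698, 0.101]
ft_force: [0.7, -0.9, -0.1]
finger_gap: 0.0855
```

```bash
python3 - <<'E'
from h import *
np.set_printoptions(precision=4,suppress=True)
im,d,P,C=snap("wrist","w9.png"); print(tool(),arm.get_obs()["joint_positions"])
m=(P[...,2]>.014)&(P[...,2]<.03)
n,l,st,ce=cv2.connectedComponentsWithStats(m.astype(np.uint8))
for i in range(1,n):
  if st[i,4]>60:
    q=P[l==i]; c=cv2.minEnclosingCircle((q[:,:2]*1000).astype(np.float32)); print(ce[i],st[i,4],c,np.median(q[:,2]),"rgb",np.median(im[l==i],0))
cv2.imwrite("pics/w9s.png",cv2.resize(im,(400,300))[:,:,::-1])
E
```

```text
[[ 0.0033 -1.      0.      0.4817]
 [-0.9589 -0.0032 -0.2838  0.3659]
 [ 0.2838  0.0009 -0.9589  0.1025]
 [ 0.      0.      0.      1.    ]] [ 0.6501  0.6929  0.118   1.1732 -0.2279 -0.9036]
[414.5152   1.6667] 99 ((379.26727294921875, 177.32568359375), 9.781136512756348) 0.01629976546742601 rgb [112. 104.  96.]
[257.9221 122.9674] 1104 ((496.8065185546875, 271.344970703125), 14.873004913330078) 0.019489787170704154 rgb [247. 246. 147.]
[273.4837 210.6113] 1042 ((485.0181579589844, 336.29034423828125), 14.847930908203125) 0.019538770569102706 rgb [127. 126. 133.]
[ 62.2364 217.1415] 516 ((646.758056640625, 341.85382080078125), 18.28327178955078) 0.02439062685272428 rgb [88. 83. 82.]
[291.3772 297.3762] 1103 ((471.6137390136719, 400.5935363769531), 14.774700164794922) 0.019449127657265558 rgb [ 96. 217. 204.]
[193.4559 377.6324] 68 ((543.6688232421875, 460.100341796875), 6.277170658111572) 0.01719773806233102 rgb [48. 68. 99.]
```

View pics/w9s.png

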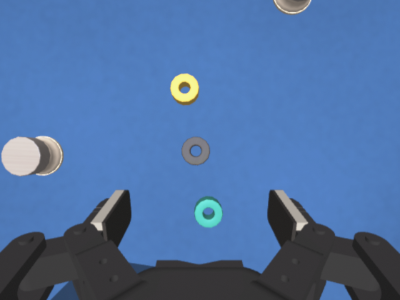

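The grey steel collar is at (196,150) between yellow and teal, world (0.4850, 0.3363), top at 0.0195. The jaws will open along world x, clear of the look-alikes.

```bash
python3 - <<'E'
from h import *
rows(pose([.485,.3363,.06],270),n=6)
E
```

```text
n 6 row [ 0.185 -0.027  0.392] [ 0.0001 -0.0458  0.0005]
```

Call:
play_rows(series="0.185 -0.027 0.392 0 -0.0458 0.0005 1;0.185 -0.027 0.392 0 -0.0458 0.0005 1;0.185 -0.027 0.392 0 -0.0458 0.0005 1;0.185 -0.027 0.392 0 -0.0458 0.0005 1;0.185 -0.027 0.392 0 -0.0458 0.0005 1;0.185 -0.027 0.392 0 -0.0458 0.0005 1;0 0 0 0 0 0 1;0 0 0 0 0 0 1")

```text
clock: 16.93
position: [0.4858, 0.3345, 0.0606]
orientation: [-0.0, -0.706, 0.708, -0.0]
ft_force: [0.3, 0.3, 0.4]
finger_gap: 0.0854
```

```bash
python3 - <<'E'
from h import *
np.set_printoptions(precision=4,suppress=True)
print(tool()); rows(pose([.485,.3363,.0045],270),n=5)
E
```

```text
[[-0.0033 -1.     -0.0006  0.4858]
 [-1.      0.0033 -0.0008  0.3345]
 [ 0.0008  0.0006 -1.      0.0606]
 [ 0.      0.      0.      1.    ]]
n 5 row [-0.018  0.008  0.561] [ 0.0001 -0.0002 -0.0006]
```

Call:
play_rows(series="-0.018 0.008 0.56 0 0 0 1;-0.018 0.008 0.56 0 0 0 1;-0.018 0.008 0.56 0 0 0 1;-0.018 0.008 0.56 0 0 0 0.5;-0.018 0.008 0.56 0 0 0 0;0 0 0 0 0 0 -0.1;0 0 0 0 0 0 -1;0 0 0 0 0 0 -1")

```text
clock: 17.6
position: [0.4842, 0.338, 0.0046]
orientation: [0.0, 0.707, -0.707, -0.0]
ft_force: [0.4, 0.8, -0.0]
finger_gap: 0.0295
```

Call:
play_rows(series="0 0 0 0 0 0 -1;0 0 0 0 0 0 -1;0 0 -0.5 0 0 0 -1;0 0 -1 0 0 0 -1;0 0 -1 0 0 0 -1;0 0 -1 0 0 0 -1;0 0 -1 0 0 0 -1;0 0 -1 0 0 0 -1")

```text
clock: 18.27
position: [0.4843, 0.3378, 0.1167]
orientation: [-0.0, 0.707, -0.707, -0.0]
ft_force: [0.2, 1.0, -0.2]
finger_gap: 0.0296
```

Call:
play_rows(series="0 0 -0.5 0 0 0 -1;0 0 0 0 0 0 -1;0 0 0 0 0 0 -1")

```text
clock: 18.52
position: [0.4844, 0.3379, 0.1249]
orientation: [-0.0, 0.707, -0.707, -0.0]
ft_force: [-0.3, -0.4, -0.8]
finger_gap: 0.0295
```

```bash
python3 - <<'E'
from h import *
np.set_printoptions(precision=4,suppress=True)
T=tool(); o=arm.get_obs(); print(T,o["finger_gap"])
im,d,P,C=snap("wrist","w10.png")
W=np.linalg.inv(T); Q=P@W[:3,:3].T+W[:3,3]
k=(np.hypot(Q[...,0],Q[...,1])<.022)&(abs(Q[...,1])<.0148)&(Q[...,2]>-.03)&(Q[...,2]<.02)
q=Q[k]; print(k.sum(),q.min(0),q.max(0)); h=np.histogram(q[:,2],bins=np.arange(-.03,.021,.003)); print(h)
zt=h[1][h[0].argmax()]
t=q[abs(q[:,2]-zt-.0015)<.003]; print("top",t.min(0),t.max(0),(t.min(0)+t.max(0))/2)
A=np.c_[t[:,:2],np.ones(len(t))]; print("plane",np.linalg.lstsq(A,t[:,2],rcond=None)[0])
cv2.imwrite("pics/w10c.png",cv2.resize(im[200:420,180:400],(500,500),interpolation=cv2.INTER_CUBIC)[:,:,::-1])
Tt=pose([.5545,.024,T[2,3]],270); rows(Tt)
E
```

```text
[[ 0.0003 -1.      0.0006  0.4844]
 [-1.     -0.0003  0.0008  0.3379]
 [-0.0008 -0.0006 -1.      0.1249]
 [ 0.      0.      0.      1.    ]] 0.029500156186808173
4208 [-0.0128 -0.0148 -0.03  ] [0.0169 0.0148 0.0047]
(array([  54,   55,   43,   39, 1353, 1495,  276,  271,  238,  206,  158,
         20,    0,    0,    0,    0]), array([-0.03 , -0.027, -0.024, -0.021, -0.018, -0.015, -0.012, -0.009,
       -0.006, -0.003, -0.   ,  0.003,  0.006,  0.009,  0.012,  0.015,
        0.018]))
top [-0.0128 -0.0147 -0.0165] [ 0.0166  0.0147 -0.0105] [ 0.0019 -0.     -0.0135]
plane [ 0.0232  0.0041 -0.0147]
n 16 row [ 0.98  -0.221 -0.003] [0.0001 0.     0.    ]
```

View pics/w10c.png

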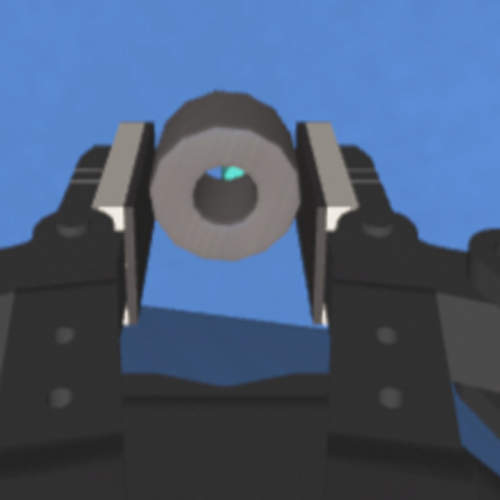

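The collar is held flat, its axis 1.8 mm along tool +x from the TCP. I'll carry it over the rod.

Call:
play_rows(series="0.6 -0.22 0 0 0 0 -1;0.95 -0.22 0 0 0 0 -1;0.98 -0.22 0 0 0 0 -1;0.98 -0.22 0 0 0 0 -1;0.98 -0.22 0 0 0 0 -1;0.98 -0.22 0 0 0 0 -1;0.98 -0.22 0 0 0 0 -1;0.98 -0.22 0 0 0 0 -1")

```text
clock: 19.23
position: [0.5188, 0.1873, 0.1232]
orientation: [0.001, 0.707, -0.707, -0.001]
ft_force: [0.3, -0.6, -0.7]
finger_gap: 0.0293
```

Call:
play_rows(series="0.98 -0.22 0 0 0 0 -1;0.98 -0.22 0 0 0 0 -1;0.98 -0.22 0 0 0 0 -1;0.98 -0.22 0 0 0 0 -1;0.98 -0.22 0 0 0 0 -1;0.98 -0.22 0 0 0 0 -1;0.98 -0.22 0 0 0 0 -1;0.4 -0.1 0 0 0 0 -1")

```text
clock: 19.9
position: [0.5519, 0.0412, 0.1232]
orientation: [-0.001, -0.707, 0.708, 0.001]
ft_force: [0.2, -0.6, -0.5]
finger_gap: 0.0293
```

Call:
play_rows(series="0 0 0 0 0 0 -1;0 0 0 0 0 0 -1")

```text
clock: 20.07
position: [0.5517, 0.0438, 0.1237]
orientation: [-0.0, -0.707, 0.707, 0.001]
ft_force: [0.3, 0.0, -0.4]
finger_gap: 0.0292
```

```bash
python3 - <<'E'
from h import *
np.set_printoptions(precision=4,suppress=True)
T=tool(); print(T); rows(pose([.5545,.0258,.1245],270))
im,d,P,C=snap("wrist","w11.png")
W=np.linalg.inv(T); Q=P@W[:3,:3].T+W[:3,3]
k=(np.hypot(Q[...,0],Q[...,1])<.022)&(abs(Q[...,1])<.0148)&(Q[...,2]>-.0175)&(Q[...,2]<-.0115)
q=Q[k]; print("cap",(q.min(0)+q.max(0))/2)
E
```

```text
[[-0.0008 -1.     -0.0019  0.5517]
 [-1.      0.0008  0.0007  0.0438]
 [-0.0007  0.0019 -1.      0.1237]
 [ 0.      0.      0.      1.    ]]
n 1 row [ 0.901 -0.143 -0.043] [ 0.0018  0.0007 -0.0008]
cap [ 0.0017  0.     -0.0145]
```

Call:
play_rows(series="0.45 -0.07 0 0.001 0 0 -1;0.45 -0.07 0 0.001 0 0 -1;0 0 0 0 0 0 -1;0 0 0 0 0 0 -1;0 0 0 0 0 0 -1")

```text
clock: 20.53
position: [0.5551, 0.0261, 0.1245]
orientation: [-0.001, 0.707, -0.707, 0.0]
ft_force: [0.4, 0.3, -0.9]
finger_gap: 0.0293
```

```bash
python3 - <<'E'
from h import *
np.set_printoptions(precision=4,suppress=True)
T=tool(); print(T)
im,d,P,C=snap("wrist","w12.png"); s=snap("side","s12.png")
k=(np.hypot(P[...,0]-.5545,P[...,1]-.024)<.014)&(P[...,2]>.076)&(P[...,2]<.093); print("rod",k.sum(),P[k].mean(0) if k.any() else 0)
A=np.hstack([cv2.resize(s[0][170:270,250:350],(400,400),interpolation=cv2.INTER_CUBIC),cv2.resize(im[180:380,180:380],(400,400),interpolation=cv2.INTER_CUBIC)]); cv2.imwrite("pics/c12.png",A[:,:,::-1])
E
```

```text
[[ 0.0002 -1.      0.0018  0.5551]
 [-1.     -0.0002  0.0004  0.0261]
 [-0.0004 -0.0018 -1.      0.1245]
 [ 0.      0.      0.      1.    ]]
rod 144 [0.5547 0.0211 0.0842]
```

View pics/c12.png

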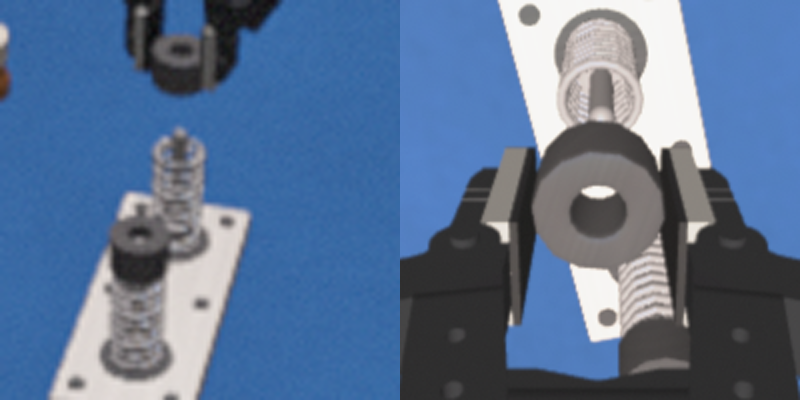

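The rod axis reads (0.5547, 0.0243) and the collar axis (0.5551, 0.0244), so they line up. I'll lower.

Call:
play_rows(series="0 0.02 0.3 0 0 0 -1;0 0 0.3 0 0 0 -1;0 0 0.3 0 0 0 -1;0 0 0.3 0 0 0 -1;0 0 0.2 0 0 0 -1;0 0 0.08 0 0 0 -1;0 0 0.06 0 0 0 -1;0 0 0.06 0 0 0 -1")

```text
clock: 21.3
position: [0.5548, 0.026, 0.0923]
orientation: [-0.001, 0.707, -0.707, 0.001]
ft_force: [-0.1, 0.2, -1.0]
finger_gap: 0.0294
```

Call:
play_rows(series="0 0 0.05 0 0 0 -1;0 0 0.05 0 0 0 -1;0 0 0.05 0 0 0 -1;0 0 0 0 0 0 -1;0 0 0 0 0 0 -1")

```text
clock: 21.72
position: [0.5548, 0.026, 0.0894]
orientation: [-0.001, 0.707, -0.707, 0.0]
ft_force: [-0.7, -0.9, 0.2]
finger_gap: 0.0296
```

Call:
play_rows(series="0 0 0.1 0 0 0 -1;0 0 0.1 0 0 0 -1;0 0 0.1 0 0 0 -1;0 0 0.08 0 0 0 -1;0 0 0.06 0 0 0 -1;0 0 0.03 0 0 0 -1;0 0 0 0 0 0 -1;0 0 0 0 0 0 -1")

```text
clock: 22.38
position: [0.5548, 0.0261, 0.08]
orientation: [-0.001, 0.707, -0.707, 0.0]
ft_force: [-0.8, -0.3, -1.1]
finger_gap: 0.0295
```

Call:
play_rows(series="0 0 0.05 0 0 0 -1;0 0 0 0 0 0 -1;0 0 0 0 0 0 -0.25;0 0 0 0 0 0 -0.2;0 0 0 0 0 0 0;0 0 0 0 0 0 0.3;0 0 0 0 0 0 0.4;0 0 0 0 0 0 0.4")

```text
clock: 23.05
position: [0.5548, 0.026, 0.079]
orientation: [-0.001, 0.707, -0.707, 0.0]
ft_force: [-0.5, -0.2, 0.4]
finger_gap: 0.0597
```

Call:
play_rows(series="0 0 -0.4 0 0 0 0.4;0 0 -0.8 0 0 0 0.4;0 0 -1 0 0 0 0.4;0 0 -1 0 0 0 0.4;0.5 0 -0.6 0 0 0 0.4;0.7 0 0 0 0 0 0.4;0 0 0 0 0 0 0.4;0 0 0 0 0 0 0.4")

```text
clock: 23.72
position: [0.5547, 0.0017, 0.1555]
orientation: [0.001, -0.707, 0.707, -0.001]
ft_force: [0.2, 0.3, -0.4]
finger_gap: 0.0599
```

```bash
python3 - <<'E'
from h import *
np.set_printoptions(precision=4,suppress=True)
im,d,P,C=snap("wrist","w13.png"); s=snap("side","s13.png"); t=snap("top","t13.png"); o=arm.get_obs(); print(o["position"],o["ft_force"],o["clock"])
k=(np.hypot(P[...,0]-.5547,P[...,1]-.024)<.02)&(P[...,2]>.0915)&(P[...,2]<.1); q=P[k]
print(len(q),(q.min(0)+q.max(0))/2,q.max(0)-q.min(0),np.median(q[:,2]))
A=np.c_[q[:,:2],np.ones(len(q))]; print("plane",np.linalg.lstsq(A,q[:,2],rcond=None)[0])
cv2.imwrite("pics/c13.png",np.hstack([cv2.resize(s[0][180:280,250:350],(400,400),interpolation=cv2.INTER_CUBIC),cv2.resize(im[130:350,170:390],(400,400),interpolation=cv2.INTER_CUBIC)])[:,:,::-1])
E
```

```text
[0.5543 0.0025 0.1547] [ 0.152   0.7328 -0.1621] 23.8667
1067 [0.555  0.0242 0.0933] [0.029  0.0295 0.0036] 0.09317251512931288
plane [-0.0041 -0.0022  0.0955]
```

Measured: the collar's top lies at z 0.0932, so its centre is about 68 mm above the seat. It is level to within 0.3° and within 0.5 mm of the rod's axis. Handing in.

```bash
python3 -c "
from cell import arm
print(arm.sign_off())"
```

```text
the job is handed in; nothing more can be done
None
```

The spring is on the bare rod with its foot home, and the retaining collar lies flat on top of it. Everything is released and the job was handed in at about 24 s of the 67 s.

- **Spring:** I saw both keyways (about 38° and 26° from front) and the tang with the wrist camera. I lowered the spring with the tang over the upper keyway, turned it 11° in the gap, and lowered it onto the base. It never snagged, and the readings at my stops stayed within about 2 N.
- **Last checks:** After release the spring's top stood at z ≈ 0.075, as expected with the foot home. The collar's centre is about 68 mm above the seat, within 0.5 mm of the rod's axis, and level to about 0.3°. The gripper is clear, about 8 cm above the collar's top.
- **Disagreements:** The fixed cameras read about 3 mm higher in y than the wrist camera. I used the wrist camera, which the spring grasp confirmed. The first spring grasp was 4 mm and 2.3° off, because a turn was cut short, so I regrasped before lifting.
- **Not checked:** The final picture could not be viewed because the 12-picture limit was reached, so the end state rests on the depth measurements. I did not re-measure the other things on the bench or the spring's foot after the collar went on. I did not aim at or grip any of the other things.

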